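# Mount and clamp the drill guide on the cabinet-handle jig

## Robot

A 6-joint arm with a two-finger parallel gripper is mounted at the origin on the work surface. World frame = base frame: x ahead of the robot, y to its left, z up, the work surface at z = 0. Lengths are in mm, angles in rad, forces in N, time in s.
With the tool pointing down it reaches from about 275 to 825 mm from the base axis. Payload 5.2 kg.
Tool frame: the origin (TCP) lies at the very end of the fingers, on their centre line; the grasp point (between the pads) lies 19 mm behind it; z points along the fingers, y is the line along which they close (so a half turn about z gives the same grasp; the last joint's range is limited). The gripper opens to 93 mm and grips with 3 to 60 N. Pads are 15 mm wide; open, the fingers measure 128 mm over their backs; the gripper's body (75 mm by 188 mm) begins 65 mm behind the grasp point.
Start: joints at [1, 0.259, 1.535, -0, 1.348, -0.203], TCP at [197.739, 513.229, 218.653] pointing down, gripper open.
Joint ranges: [-3.14, 3.14], [-0.91, 2.08], [0.19, 2.58], [-1.22, 4.36], [0.22, 2.71], [-3.12, 3.12]. Speed limits (rad/s): [2.57, 2.57, 3.14, 3.14, 3.14, 3.14].

## Interface

Orientations are given as [roll, pitch, yaw] about the fixed x, y, z axes, in that order (R = Rz(yaw) Ry(pitch) Rx(roll)).
In Python, from bench import robot gives the robot as it stands. The module is installed in compiled form; this text tells all that it offers. Calls block until the motion is done:
- robot.move_ptp(position, orientation): joint-space move of the TCP to a pose.
- robot.move_linear(position, ori=None, speed=150, f_stop=None): straight line of the TCP; ori=None keeps the orientation; speed is the mean speed in mm/s. With f_stop (N) it stops when the force on the tool has changed by that much, and returns True; else False.
- robot.move_j(angles): joint-space move.
- robot.move_gripper(opening): opening from 0.0 (shut) to 1.0 (fully open); the grip force is fixed at half the most; returns when the fingers have stopped.
- robot.sleep(seconds).
- robot.inverse_kinematics(position, orientation): joint angles nearest the present ones, or None.
- robot.get_image(name): name is "scene" or "side" or "wrist"; returns a dict with "img" (384x512x3 uint8, blue, green, red), "fovy" (degrees; the focal length in pixels is half the picture's height over the tangent of half this angle, whatever the lens; pixels are square), "cx", "cy" (the principal point, pixels), "k1" (the pictures are not rectified: a ray, as slopes to the right and down, at radius r is drawn at 1 + k1 r^2 times it, then the intrinsics apply), "eye" and "orientation" of the camera in the world. Camera axes: x right, y down, z forward; pixel columns grow to the right and rows downward; lengths in mm; the calibration is good to about 2 mm. A picture is of the moment at which its call begins. There is no depth.
A pose or a line that the arm cannot do raises robot.MotionError and nothing moves.
- robot.hand_in(): hands the job in; it is judged then, once.
Readings, each from a call of its own:
- robot.current_t(): time.
- robot.current_qpos(): joint angles.
- robot.current_joint_vel(): joint speeds.
- robot.current_joint_efforts(): joint torques, N m.
- robot.current_tcp_pos(): TCP position.
- robot.current_eef_rot(): TCP orientation.
- robot.current_contact_force(): force on the tool from outside, world axes, zero at the start.
- robot.current_ft_torque(): the same for the moment, N m.
- robot.current_gripper_width(): opening from 0.0 (shut) to 1.0 (fully open).
- robot.current_finger_force(): force on a finger pad.
Only numpy, scipy, OpenCV 4.12 (cv2) and the standard library are available. Lean on these libraries where they do the work, as an engineer would, in place of code of your own. Each camera call takes 0.05 s, during which the arm holds its last target. There are 200 camera calls.

## Task

Thread the drill-guide carriage onto the jig's dovetail rail from the rail's open end, slide it gently home against the stop without shifting the stop or jamming it, then tighten its side clamp knob clockwise until it is snug (clearly felt biting, but not overtightened). Let go and leave the other things on the counter alone.

Things in the scene. Friction and masses are not known exactly. Their poses are not given: they have to be found in the camera images.
- rail: Jig base fixed to the counter: dark steel plate 190 x 70 x 8 mm with an aluminium dovetail rail on a narrow neck. Origin on the counter under the rail's middle; x along the rail towards its open end (rail from x = -100 to +100 mm), z up. The far end (x = -100) is closed by an end plate. Dovetail head: 28 mm wide at z = 15 mm, 36 mm at its top (z = 22 mm). The plate ends at x = +80 mm.
- rail_end (a point): Middle of the rail's open end at top height: rail frame (100, 0, 22) mm. The last 12 mm of the rail taper as a lead-in, at the tip 3 mm lower and 4.5 mm narrower on each side.
- stop: Steel stop block astride the rail, 26 mm along it with a 16 mm wide nose (last 4 mm) towards the open end, 62 mm across, top 32.5 mm above the counter, set somewhere along the rail. It is held tight but must not be shifted. Origin at counter height under the tip of the nose; axes as the rail's.
- stop_face (a point): Middle of the stop's nose face towards the open end, at rail-top height (z = 22 mm), axes as the rail's (x towards the open end). The carriage's deck end comes to rest against it.
- carriage: Loose aluminium carriage, 0.4 kg. Origin: centre of its underside; x along its channel, z up. Deck 70 (x) x 66 (y) mm, z = 12 to 22 mm, over two undercut jaws (z = 0 to 12) with 1.2 mm play on each side of the rail. On the rail the deck rests on the rail's top: origin 10 mm above the counter; home, it is 35 mm from the stop face. Either end may go first.
- guide_block (a point): Centre of the top of the guide block on the deck: carriage frame (0, 0, 42) mm. The block is 40 mm (x) by 30 mm (y), z = 22 to 42 mm: the place to grip, fingers closing along x, tips just above the deck.
- knob_grip (a point): On the knob's upright axis, carriage frame (0, 50, 63) mm: where its wing is gripped. x along the wing, z up. Black wing 36 mm long, 10 mm thick, z = 46 to 72 mm above the carriage's underside, on a slim shaft over the clamp housing (36 mm wide, y = 33 to 64 mm, z = 0 to 22 mm) on the carriage's +y side, which faces the robot at the start.
- clamp_knob (a joint): Knob angle (rad): 0 slack, grows clockwise seen from above (tightening), starts at 0 to 0.1. It turns freely with 0.15 Nm of friction until the pad bites, with unknown wear anywhere from 0.4 to 1.2; from there the torque felt at the tool grows by 0.5 to 1 Nm per rad. Snug is 0.21 to 0.31 Nm above free turning (aim for 0.26); over 0.33 is too tight. Let go, it eases back slightly and holds.
- clamp_pad: Clamp pad hidden in the carriage's knob side, driven by the knob 7 mm per rad against a worn strip on the rail's neck. Its pose does not tell the force.
- pull_a: Steel bar cabinet pull, 140 mm, lying on the counter beyond the rail. Bystander.
- pull_b: Another such pull, lying on the robot's right. Bystander.
- mug: White mug, 80 mm wide, 92 mm tall. Bystander.
- screwdriver: Screwdriver, 210 mm. Bystander.
- tape_measure: Tape measure, 68 x 38 x 62 mm. Bystander.
- offcut: Oak offcut, 90 x 45 x 18 mm. Bystander.
- drill_sleeve: Steel sleeve, 28 mm wide, 32 mm tall. Bystander.
There are look-alikes about, which are no part of the job. What is shaped like the carriage but orange or turquoise is not meant.

How it is judged (in metres and radians):
On the way, in this order (a step that is already met when the one before it is completed fails the run):
1. the carriage is threaded on the dovetail from the open end (x of carriage in the frame of rail between -0.06 and 0.118 m and y of carriage in the frame of rail between -0.006 and 0.006 m and z of carriage in the frame of rail below 0.0135 m and angle between the x axis of carriage and the x axis of rail, either way round below 0.08 rad), for 0.1 s.
2. the carriage is home against the stop, the clamp still slack (x of carriage in the frame of stop_face below 0.0375 m and z of carriage in the frame of rail below 0.0135 m and contact force between clamp_pad and rail below 10 N), for 0.1 s.
At the end, for the whole second after the job is handed in: The carriage sits on the dovetail with its end within 2.5 mm of the stop face, at rest, and the clamp pad presses the rail with 8 to 60 N (x of carriage in the frame of stop_face between 0.033 and 0.0375 m and y of carriage in the frame of rail between -0.006 and 0.006 m and z of carriage in the frame of rail below 0.013 m and angle between the x axis of carriage and the x axis of rail, either way round below 0.08 rad and contact force between clamp_pad and rail between 8 and 60 N and linear speed of carriage below 0.01 m/s); the robot touches nothing.
It fails at once if the carriage is wedged on the rail with more than 40 N while it is being slid on (contact force between carriage and rail above 40 N and x of carriage in the frame of stop_face above 0.04 m).
It fails at once if the carriage is pushed against the stop with more than 30 N (contact force between carriage and stop above 30 N).
It fails at once if the clamp is overtightened (pad force over 60 N) (contact force between clamp_pad and rail above 60 N).
It fails at once if the stop is shifted by more than 2 mm (distance of stop from where it was at the start of the episode above 0.002 m).
It fails at once if a bystander is moved by more than 20 mm (distance of any of pull_a, pull_b, mug, screwdriver, tape_measure, offcut, drill_sleeve from where it was at the start of the episode above 0.02 m).
It also fails if it takes over 72 s, if anything falls off the work surface, if the arm or the gripper's body presses on something with over 40 N, if the wrist force passes 120 N, or if a joint passes its speed limit or range.

## Working session

There is one attempt and no reset: what is moved stays moved. The work goes in short steps, each a Python script; the robot and the scene stay as the last script left them, time stands still between calls to the robot, and variables do not carry over. Pictures are saved under pics/ and viewed, at most 10 in all, crops included, and the job is handed in when it is done.

```bash
mkdir -p pics
python3 - <<'E'
from bench import robot
import cv2
for n in("scene","side","wrist"):
    d=robot.get_image(n); cv2.imwrite(f"pics/{n}0.png",d["img"]); print(n,{k:v for k,v in d.items() if k!="img"})
a=cv2.imread("pics/scene0.png")
print(robot.current_t(),robot.current_eef_rot())
E
```

```text
scene {'fovy': 43.873126294007605, 'cx': 252.68268240629294, 'cy': 198.50531688275197, 'k1': -0.010560431855410718, 'eye': array([1095.32503622,  760.29244554,  825.8862181 ]), 'orientation': array([-2.24051286e+00, -1.50051618e-03,  2.46981407e+00])}
side {'fovy': 57.4114509013431, 'cx': 256.9259639005531, 'cy': 192.96395765243307, 'k1': -0.0363151739415311, 'eye': array([ 299.60484986, -628.71835062,  652.45531806]), 'orientation': array([-2.27550965, -0.01809775, -0.30700518])}
wrist {'fovy': 64.81568057318421, 'cx': 254.40815951022404, 'cy': 191.17293043298696, 'k1': 0.021622727775910972, 'eye': array([123.7241072 , 541.73913364, 383.6850103 ]), 'orientation': array([2.85450216e+00, 1.30235471e-03, 1.20352255e+00])}
0.15 [-3.14022773e+00 -2.58785511e-04  2.77383249e+00]
```

View pics/scene0.png

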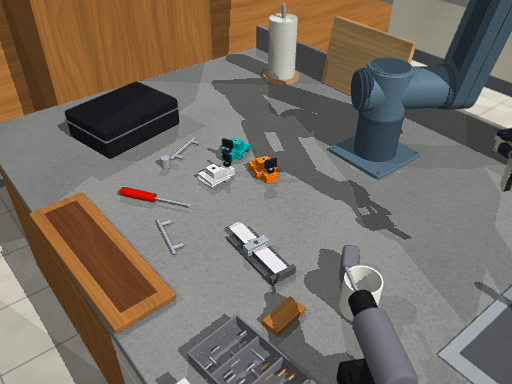

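View pics/side0.png

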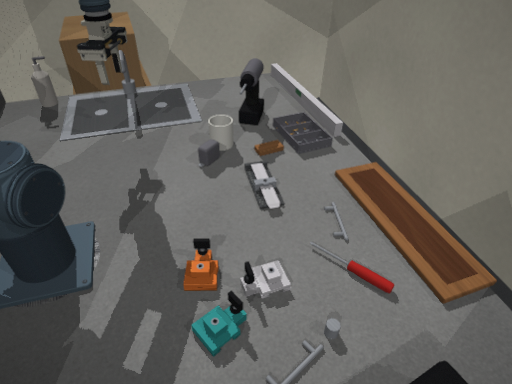

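Scene view: look-alikes are orange (264,168) and turquoise (235,150); the bare-metal/white carriage with black knob is at (215,175) (side view: white (267,278), orange (201,270), turquoise (220,325)). The rail with its stop is at scene (260,250). I choose the white one and go for close looks with the wrist camera.

```bash
cat > h.py <<'E'
from bench import robot
import cv2, numpy as np
from scipy.spatial.transform import Rotation as Ro
def cam(d):
    f=192/np.tan(np.radians(d["fovy"]/2)); return f,Ro.from_euler("xyz",d["orientation"]).as_matrix(),np.array(d["eye"])
def ray(d,uv):
    f,R,e=cam(d); p=np.array([(uv[0]-d["cx"])/f,(uv[1]-d["cy"])/f]); q=p.copy()
    for _ in range(20): q=p/(1+d["k1"]*(q@q))
    return e,R@np.array([q[0],q[1],1.])
def onz(d,uv,z):
    e,v=ray(d,uv); return e+v*(z-e[2])/v[2]
def proj(d,P):
    f,R,e=cam(d); c=R.T@(np.array(P,float)-e); q=c[:2]/c[2]; q=q*(1+d["k1"]*(q@q)); return q*f+[d["cx"],d["cy"]]
def snap(n,name):
    d=robot.get_image(n); cv2.imwrite(f"pics/{name}.png",d["img"]); np.save(f"pics/{name}.npy",d,allow_pickle=True); return d
def load(name): return np.load(f"pics/{name}.npy",allow_pickle=True).item()
E
python3 - <<'E'
from h import *
s=snap("scene","s1"); i=snap("side","i1"); np.set_printoptions(precision=1,suppress=True)
print("carr",onz(s,(215,177),20),onz(i,(270,280),20),"knob",onz(i,(249,272),60))
print("rail ends",onz(s,(233,228),20),onz(s,(286,272),20),onz(i,(253,167),20),onz(i,(274,204),20))
print("stop",onz(s,(257,243),30),onz(i,(264,182),30))
print("mug",onz(i,(221,120),92),"tape",onz(i,(209,150),62),"offcut",onz(i,(268,148),18),"orange",onz(i,(203,268),40),"turq",onz(i,(215,322),40),"pullb?",onz(i,(340,220),20), "sleeve",onz(i,(333,322),32))
w=np.hstack([cv2.resize(s["img"][130:200,180:290],None,fx=4,fy=4),]); j=cv2.resize(i["img"][150:220,230:300],None,fx=4,fy=4)
out=np.zeros((560,800,3),np.uint8); out[:280,:440]=w; out[280:,:280]=j; out[280:,300:780]=cv2.resize(i["img"][230:300,180:300],None,fx=4,fy=4); cv2.imwrite("pics/c1.png",out)
E
```

```text
carr [ 484.  -181.5   20. ] [ 474.7 -207.9   20. ] knob [ 428.6 -203.2   60. ]
rail ends [574.6  27.5  20. ] [569.4 222.9  20. ] [560.8 196.8  20. ] [565.5  20.3  20. ]
stop [568.  115.7  30. ] [565.5 106.   30. ]
mug [507. 380.  92.] tape [441.  262.4  62. ] offcut [640.2 286.9  18. ] orange [ 341.2 -150.3   40. ] turq [ 338.5 -281.1   40. ] pullb? [708.1 -85.8  20. ] sleeve [ 555.5 -343.1   32. ]
```

View pics/c1.png

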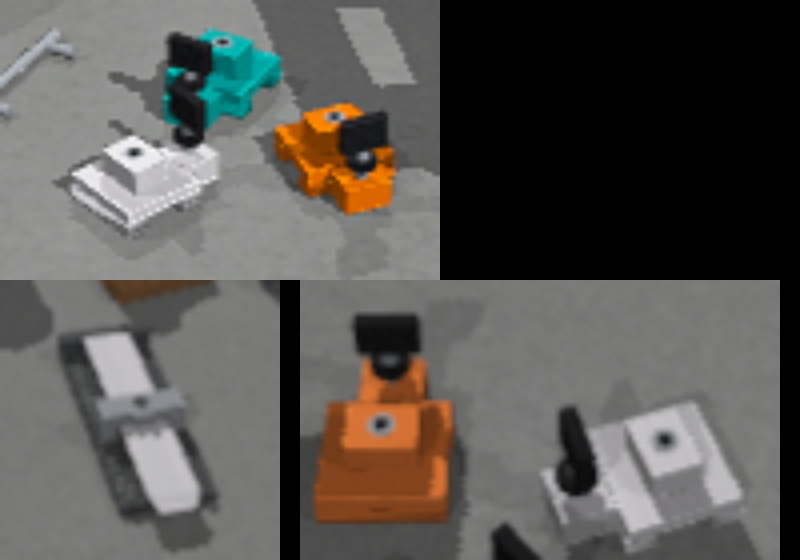

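Crop confirms: the bare-metal carriage (centre crop 665,440) with knob towards the robot; the rail's open end is the lower end (overhangs its plate) at about y≈20, the stop in the middle. Now close wrist views with the same tool orientation on both.

```bash
python3 - <<'E'
from h import *
for y in(0,np.pi):
    for p in((567,60,200),(480,-195,200)): print(y,p,np.round(robot.inverse_kinematics(p,[np.pi,0,y]) ,2))
E
cat > look.py <<'E'
from h import *
import sys
yaw=float(sys.argv[1])
robot.move_ptp((567,70,200),[np.pi,0,yaw]); a=snap("wrist","wr")
robot.move_ptp((465,-195,200),[np.pi,0,yaw]); b=snap("wrist","wc")
print(robot.current_t(),robot.current_tcp_pos(),b["eye"],b["orientation"])
cv2.imwrite("pics/w1.png",np.hstack([cv2.resize(a["img"],(400,300)),cv2.resize(b["img"],(400,300))]))
E
```

```text
0 (567, 60, 200) [-0.09  0.31  1.51 -0.    1.32  1.48]
0 (480, -195, 200) [-0.6   0.22  1.64 -0.    1.29  0.97]
3.141592653589793 (567, 60, 200) [-0.09  0.31  1.51  0.    1.32 -1.66]
3.141592653589793 (480, -195, 200) [-0.6   0.22  1.64  0.    1.29 -2.17]
```

```bash
python3 look.py 3.14159265
```

```text
3.525 [ 465.64287858 -193.94862082  200.06692322] [ 386.22729556 -194.05069068  365.80948902] [ 2.85355255e+00 -7.50319433e-04  1.57187920e+00]
```

View pics/w1.png

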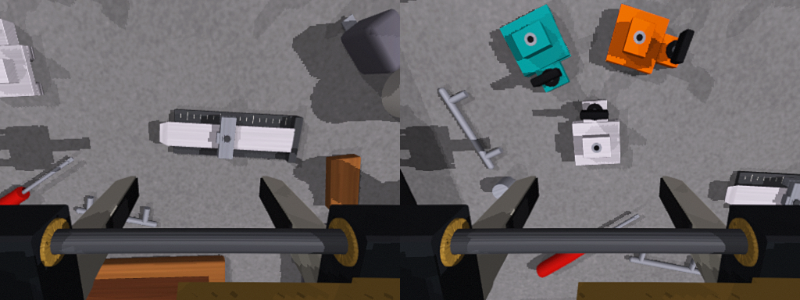

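Left (rail): rail from open tip (160,133) to end plate (300,137), stop at (227,138), nose towards left (open end = −y). Right: carriage at (596,147) with its knob at (594,108), fully in view. Enlarged crops to measure.

Run:
```python
from h import *
a=load("wr")["img"][130:215,190:390]; b=load("wc")["img"][115:220,200:300]
out=np.zeros((600,800,3),np.uint8); out[:255,:600]=cv2.resize(a,None,fx=3,fy=3,interpolation=0)
bb=cv2.resize(b,None,fx=3.2,fy=3.2,interpolation=0); out[260:260+bb.shape[0],:bb.shape[1]]=bb
# contrast-stretched version of brights
g=cv2.resize(b,None,fx=3.2,fy=3.2,interpolation=0).astype(float); g=np.clip((g-150)*2.4,0,255).astype(np.uint8); out[260:260+g.shape[0],400:400+g.shape[1]]=g
cv2.imwrite("pics/c2.png",out)
```

```text
(no output)
```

View pics/c2.png

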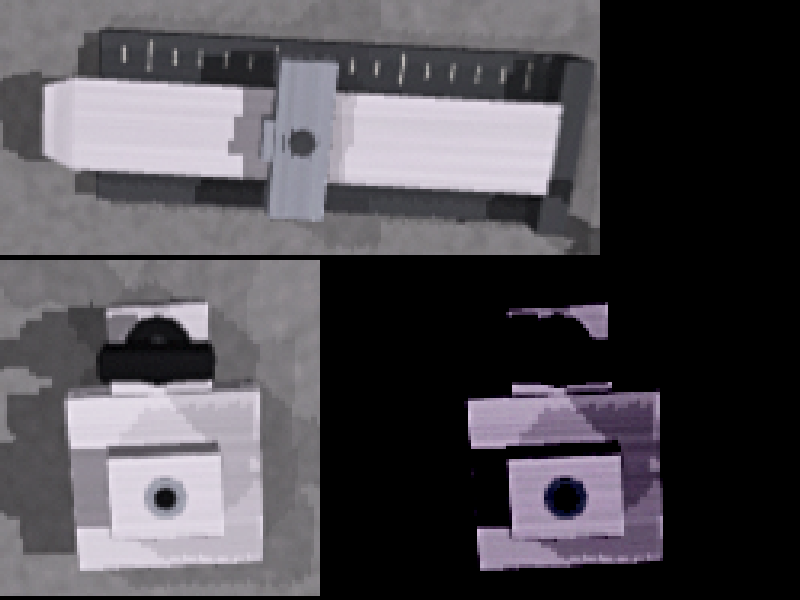

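Crops: rail top's long edges and tip (45,80)-(45,160) are clear, stop nose face at x≈262, bore at (301,142); carriage deck corners (66,401),(260,391),(263,558),(80,570), bore at (166,497), wing along its channel at (157,362).

Run:
```python
from h import *
np.set_printoptions(precision=1,suppress=True)
r=load("wr"); c=load("wc")
g=cv2.cvtColor(r["img"],cv2.COLOR_BGR2GRAY).astype(float)
T=[];B=[]
for u in list(range(218,264))+list(range(314,370)):
    col=g[145:205,u]; k=np.where(col>170)[0]
    if len(k)<15: continue
    i=k[0]; j=k[-1]
    t=145+i-(col[i]-150)/(col[i]-col[i-1]+1e-6)*0-.5; b=145+j+.5
    T.append(onz(r,(u,t),22)); B.append(onz(r,(u,b),22))
T=np.array(T);B=np.array(B)
M=(T+B)/2
# line x = a*y+b for the middle, robust
l=lambda P:np.polyfit(P[:,1],P[:,0],1)
pt,pb=l(T),l(B); print("edges slope",pt,pb,"width",np.median(B[:,0]-T[:,0]))
P=lambda d,ox,oy,s,x,y,z:onz(d,(ox+x/s-.5,oy+y/s-.5),z)
R=lambda x,y,z:P(r,190,130,3,x,y,z)
print("tip",R(45,80,19),R(45,160,19),"taper start",R(72,76,22),R(72,168,22),"far",R(560,102,22),R(548,194,22))
print("nose",R(262,120,32.5),R(262,158,32.5),R(262,120,22),"bore",R(301,142,32.5),"stop corners",*[R(*p,32.5) for p in((280,58),(338,62),(323,220),(268,216))])
C=lambda x,y,z:P(c,200,115,3.2,x,y-260,z)
print("deck",*[C(*p,22) for p in((66,401),(260,391),(263,558),(80,570))]);print("block",*[C(*p,42) for p in((108,458),(218,452),(223,534),(112,540))])
print("bore",C(166,497,42),"wing",C(98,346,72),C(213,346,72),C(213,383,72), C(100,383,72))
```

```text
edges slope [  0.1 545.1] [  0.1 581.4] width 35.83530211240435
tip [548.1  13.7  19. ] [580.   12.2  19. ] taper start [546.   24.5  22. ] [582.4  23.2  22. ] far [555.9 211.4  22. ] [592.8 211.   22. ]
nose [560.7  96.6  32.5] [575.5  96.9  32.5] [563.1  97.4  22. ] bore [569.2 111.5  32.5] stop corners [537.5 102.7  32.5] [538.9 124.1  32.5] [600.3 121.1  32.5] [598.7  99.8  32.5]
deck [ 449.1 -233.1   22. ] [ 445.4 -163.6   22. ] [ 508.7 -160.8   22. ] [ 513.6 -229.8   22. ]
block [ 465.2 -217.    42. ] [ 463.  -179.2   42. ] [ 492.7 -177.    42. ] [ 494.9 -216.2   42. ]
bore [ 479.1 -197.1   42. ] wing [ 423.2 -217.2   72. ] [ 423.1 -182.5   72. ] [ 434.3 -182.4   72. ] [ 434.4 -216.9   72. ]
```

```bash
cat >> h.py <<'E'
np.set_printoptions(precision=2,suppress=True)
U=np.array([-.0545,-1,0])/np.hypot(1,.0545)   # rail x (to open end)
TIP=np.array([563.5,13,0])
YR=-np.pi-.0545
def railp(s,z,lat=0): # s along rail, lat along rail y
    return TIP+U*(s-100)+lat*np.array([-U[1],U[0],0])+[0,0,z]
def st(): print("t",robot.current_t(),"tcp",robot.current_tcp_pos(),"F",robot.current_contact_force(),"M",robot.current_ft_torque(),"w",robot.current_gripper_width(),robot.current_finger_force())
E
python3 - <<'E'
from h import *
o=[np.pi,0,-np.pi+.058]; p=np.array([479.1,-197.1,0])
robot.move_ptp(p+[0,0,80],o); robot.move_linear(p+[0,0,27],speed=60,f_stop=6); st()
robot.move_gripper(0.3); st()
robot.move_linear(p+[0,0,80],speed=80); st()
robot.move_ptp(railp(165,80),[np.pi,0,YR]); robot.sleep(.2); st()
d=snap("wrist","wg"); 
cv2.imwrite("pics/c3.png",cv2.resize(d["img"][110:330,120:390],None,fx=2.7,fy=2.7))
E
```

```text
t 5.1083 tcp [ 479.36 -197.29   27.23] F [-0.43 -0.26 -0.33] M [ 0.08 -0.03 -0.07] w 1.0031893625344288 0.0
t 5.9833 tcp [ 479.17 -197.26   27.02] F [ 0.62 -1.08  0.18] M [-0.02 -0.04  0.06] w 0.4279684147699456 29.99815732240677
t 6.8 tcp [ 478.68 -196.82   79.58] F [-0.22  0.31 -4.68] M [-0.01 -0.03  0.03] w 0.42674327194514267 29.99729633331299
t 7.7 tcp [559.52 -53.    79.8 ] F [-0.2   0.1  -4.91] M [-0.01  0.    0.01] w 0.42735272654290896 29.997266829013824
```

View pics/c3.png

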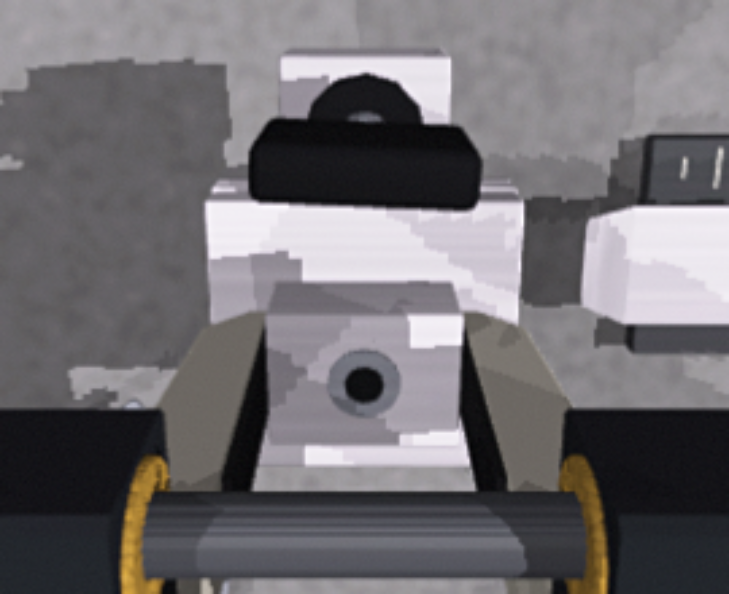

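Grasp is square: bore at (364,384), deck level, rail tip at right (585,215–315), its edges parallel to the deck. Check the lateral offset and insert softly.

Run:
```python
from h import *
d=load("wg"); C=lambda x,y,z:onz(d,(120+(x+.5)/2.7-.5,110+(y+.5)/2.7-.5),z)
V=np.array([-U[1],U[0],0])
for n,p in(("bore",C(364,384,95)),("deckL",C(206,201,75)),("deckR",C(523,200,75)),("railtop",C(650,206,22)),("railbot",C(650,324,22)),("rt2",C(722,207,22)),("rb2",C(722,325,22))):
    q=p-TIP; print(n,p,"s",q@U+100,"lat",q@V)
print("tcp lat",(robot.current_tcp_pos()-railp(100,0))@V)
robot.move_linear(railp(150,60),ori=[np.pi,0,YR],speed=80)
robot.move_linear(railp(150,37.6),speed=60); robot.sleep(.3); st()
for s in(130,122,114):
    h=robot.move_linear(railp(s,37.6),speed=20,f_stop=6); print(s,h); st()
    if h: break
```

```text
bore [559.83 -52.61  95.  ] s 165.71482126931417 lat -0.09409369690979767
deckL [524.69 -84.85  75.  ] s 199.81979032000538 lat -33.430131113179804
deckR [528.27 -16.44  75.  ] s 131.31356252759963 lat -33.5734885060965
railtop [546.86  29.3   22.  ] s 84.6284990254761 lat -17.50528715556725
railbot [583.2   30.84  22.  ] s 81.11381040415631 lat 18.702977691923167
rt2 [548.28  49.54  22.  ] s 64.34045493910982 lat -17.18177650019369
rb2 [584.65  51.96  22.  ] s 59.942121177619256 lat 18.999272109529283
tcp lat -0.2906936447254567
t 9.0417 tcp [561.04 -37.    37.93] F [-0.1  -0.13 -3.96] M [ 0.04 -0.04  0.02] w 0.42527050730253363 29.997327625751495
130 False
t 10.1917 tcp [561.9  -17.07  37.6 ] F [ 0.72  0.21 -5.25] M [ 0.02 -0.01 -0.01] w 0.428727845010762 29.997310638427734
122 False
t 10.7417 tcp [562.29  -8.84  37.6 ] F [ 0.75 -0.86 -4.96] M [-0.01 -0.02  0.04] w 0.4265697993114364 29.997239112854004
114 False
t 11.2917 tcp [562.76  -0.87  37.61] F [ 0.15 -0.39 -4.68] M [ 0.06 -0.02  0.02] w 0.42633527264824783 29.997307062149048
```

Run:
```python
from h import *
L=.5
for s,v,f in((112,15,6),(85,25,6),(60,25,6),(46,6,4)):
    h=robot.move_linear(railp(s,37.6,L),speed=v,f_stop=f); print(s,h,(robot.current_tcp_pos()-TIP)@U+100); st()
    if h: break
robot.sleep(.3); st()
```

```text
112 False 111.96485678617296
t 11.575 tcp [563.41   1.02  37.6 ] F [ 0.3   0.1  -4.52] M [ 0.01  0.01 -0.05] w 0.42947236481271084 29.997300803661346
85 False 85.14506618405152
t 12.8083 tcp [564.82  27.8   37.59] F [-0.17 -0.69 -4.86] M [ 0.01 -0.01  0.02] w 0.428161098083106 29.997261464595795
60 False 60.11200613806648
t 13.9583 tcp [566.17  52.8   37.6 ] F [-0.17 -0.27 -5.29] M [-0.02 -0.09  0.01] w 0.4275591332459855 29.99730885028839
46 True 51.25210379824608
t 15.4417 tcp [566.17  61.67  37.03] F [-0.33 -0.95  3.95] M [ 0.02 -0.07 -0.03] w 0.4267902425260891 30.002151131629944
t 15.7417 tcp [566.17  61.67  37.01] F [ 0.26 -1.18  6.57] M [ 0.13 -0.06  0.01] w 0.4266245305473197 30.001829266548157
```

Run:
```python
from h import *
p=robot.current_tcp_pos(); 
robot.move_linear(railp(51.25,37.7,.5),speed=5); robot.sleep(.2); st()
s=51.2
while s>47:
    s-=.5; h=robot.move_linear(railp(s,37.6,.5),speed=4,f_stop=4); F=robot.current_contact_force(); q=robot.current_tcp_pos(); print(s,h,(q-TIP)@U+100,q[2],F)
    if h or F[1]<-4: break
st()
```

```text
t 16.575 tcp [566.02  61.7   37.21] F [ 0.22  0.53 -5.13] M [ 0.   -0.07  0.01] w 0.4244278437124718 29.997437596321106
50.7 False 51.15896911586385 37.27053155081771 [-2.15 -3.93 -5.85]
50.2 False 51.120165214560686 37.29090724551176 [-2.38 -5.24 -5.77]
t 17.1417 tcp [566.08  61.81  37.29] F [-2.38 -5.24 -5.77] M [-1.17  0.3   0.  ] w 0.42820485911186 29.99644696712494
```

Run:
```python
from h import *
robot.move_linear(railp(51.2,37.3,.5),speed=5); robot.move_gripper(.7); st()
p=robot.current_tcp_pos(); robot.move_linear(p+[0,0,110],speed=120)
robot.move_ptp(railp(51,200,-10),[np.pi,0,YR]); robot.sleep(.3)
d=snap("wrist","wh"); cv2.imwrite("pics/c4.png",cv2.resize(d["img"][60:230,170:400],None,fx=3.4,fy=3.4,interpolation=0)); st()
```

```text
t 18.1333 tcp [566.76  61.76  37.39] F [ 0.65 -0.26  0.46] M [ 0.07  0.03 -0.05] w 0.6969113672299416 0.0
t 19.875 tcp [555.69  62.48 198.79] F [ 0.77 -0.77  0.25] M [ 0.05 -0.04 -0.01] w 0.7019563638567554 0.0
```

View pics/c4.png

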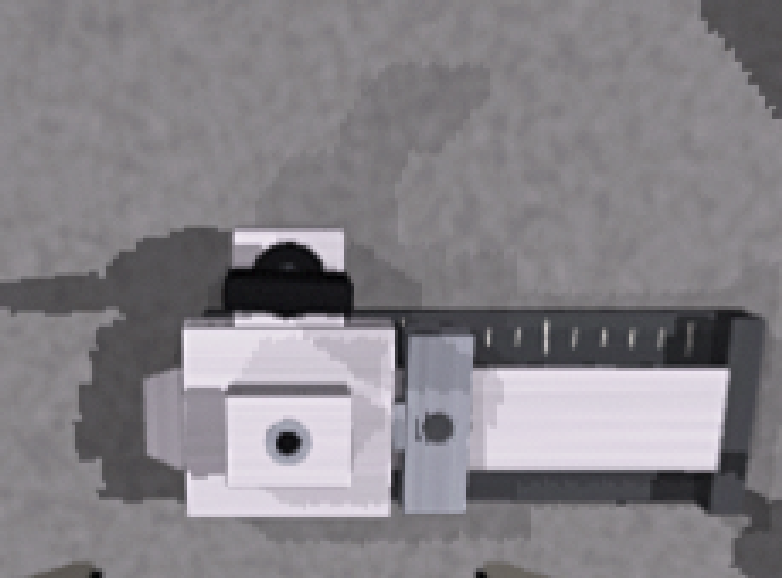

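Carriage is home: deck's right edge (392) meets the nose (395), bore at (288,442), wing (225–352, 270–317) parallel to the rail. Locate the knob axis.

Run:
```python
from h import *
d=load("wh"); C=lambda x,y,z:onz(d,(170+(x+.5)/3.4-.5,60+(y+.5)/3.4-.5),z)
V=np.array([-U[1],U[0],0])
def pr(n,p): q=p-TIP; print(n,p,"s",q@U+100,"lat",q@V)
b=C(288,442,52); pr("bore",b); pr("deckR",C(391,420,32)); pr("knob pred",b-50*V)
for q in((227,271),(351,269),(226,312),(352,312)): pr("wing",C(*q,82))
# wing black mask, lines of its far edge
k=(b-50*V)[:2]; y=np.pi/2-.0545
print(robot.inverse_kinematics((*k,60),[np.pi,0,y]),robot.inverse_kinematics((*k,60),[np.pi,0,y-1.9]),robot.current_qpos())
g=cv2.cvtColor(d["img"],cv2.COLOR_BGR2GRAY); m=(g<45)[130:160,230:280]
ys,xs=np.nonzero(m); print([(x+230,(ys[xs==x]).min()+130,(ys[xs==x]).max()+130) for x in range(5,46,3) if (xs==x).any()])
```

```text
bore [566.59  62.26  52.  ] s 50.64551250527516 lat 0.40732234772293674
deckR [566.56  96.75  32.  ] s 16.210461474362177 lat -1.5064959535730624
knob pred [516.67  64.98  52.  ] s 50.64551250527516 lat -49.592677652277054
wing [508.69  48.75  82.  ] s 67.28966055548975 lat -56.670192418612714
wing [509.98  82.49  82.  ] s 33.52173965805673 lat -57.221340559405974
wing [519.85  47.67  82.  ] s 67.75210474487113 lat -45.473696655020035
wing [521.73  82.34  82.  ] s 33.035490106446886 lat -45.484992935502746
[-0.09  0.37  1.81 -0.    0.96 -0.03] [-0.09  0.37  1.81 -0.    0.96  1.87] [-0.09  0.29  1.54  0.    1.31 -1.6 ]
[(235, np.int64(145), np.int64(152)), (238, np.int64(139), np.int64(150)), (241, np.int64(139), np.int64(150)), (244, np.int64(138), np.int64(150)), (247, np.int64(135), np.int64(150)), (250, np.int64(132), np.int64(151)), (253, np.int64(132), np.int64(152)), (256, np.int64(132), np.int64(152)), (259, np.int64(133), np.int64(151)), (262, np.int64(135), np.int64(151)), (265, np.int64(140), np.int64(151)), (268, np.int64(140), np.int64(151)), (271, np.int64(140), np.int64(152)), (274, np.int64(151), np.int64(151))]
```

```bash
cat >> h.py <<'E'
def mz(n=15):
    a=[]
    for _ in range(n): a.append(np.r_[robot.current_ft_torque(),robot.current_joint_efforts()[5]]); robot.sleep(.02)
    a=np.array(a); return a.mean(0)[[2,3]],a.std(0)[[2,3]]
def turn(dq):
    q=np.array(robot.current_qpos(),float); q[5]+=dq; robot.move_j(q)
E
python3 - <<'E'
from h import *
V=np.array([-U[1],U[0],0]); k=np.array([566.59,62.26,0])-50.3*V
robot.move_ptp(k+[0,0,140],[np.pi,0,np.pi/2-.0545]); robot.move_gripper(.45)
print(robot.move_linear(k+[0,0,60],speed=70,f_stop=6)); robot.sleep(.2); st(); print(mz())
robot.move_gripper(.05); robot.sleep(.2); st(); print(mz())
q0=robot.current_qpos()[5]
for i in range(3):
    turn(.1); print(robot.current_t(),robot.current_qpos()[5]-q0,*mz(8))
st()
E
```

```text
False
t 23.375 tcp [516.63  64.99  60.38] F [ 0.14  1.19 -0.39] M [-0.09  0.08 -0.  ] w 0.44806136598343715 0.0
(array([-0.,  0.]), array([0.03, 0.  ]))
t 24.4417 tcp [516.51  64.88  60.02] F [ 0.56 -1.   -0.98] M [-0.19 -0.04 -0.18] w 0.10623660562965988 29.822057783603668
(array([-0.14, -0.13]), array([0.04, 0.  ]))
24.9417 0.09745533936521203 [-0.05  0.06] [0.04 0.11]
25.325 0.19447601423891872 [-0.04  0.05] [0.04 0.11]
25.7083 0.2917909555016663 [-0.04  0.05] [0.03 0.11]
t 25.8417 tcp [516.55  64.82  60.03] F [ 1.57 -0.38 -0.8 ] M [-0.14 -0.14 -0.06] w 0.10699665743889296 29.85652059316635
```

Run:
```python
from h import *
np.set_printoptions(precision=3,suppress=True)
for i in range(2):
    turn(.06); a=[]
    for _ in range(14): a.append((robot.current_t(),robot.current_qpos()[5],robot.current_joint_efforts()[5],robot.current_ft_torque()[2])); robot.sleep(.025)
    print(np.array(a))
```

```text
[[26.092  0.315  0.155 -0.054]
 [26.117  0.315  0.061 -0.059]
 [26.142  0.316  0.009 -0.061]
 [26.167  0.316 -0.016 -0.014]
 [26.192  0.316 -0.027 -0.04 ]
 [26.217  0.316 -0.029 -0.006]
 [26.242  0.316 -0.028 -0.02 ]
 [26.267  0.317 -0.024  0.011]
 [26.292  0.317 -0.019 -0.015]
 [26.317  0.317 -0.015  0.023]
 [26.342  0.317 -0.01   0.021]
 [26.367  0.317 -0.006  0.026]
 [26.392  0.317 -0.002 -0.015]
 [26.417  0.317  0.001  0.042]]
[[26.692  0.376  0.164 -0.031]
 [26.717  0.376  0.068 -0.031]
 [26.742  0.376  0.014 -0.017]
 [26.767  0.376 -0.015 -0.037]
 [26.792  0.376 -0.029 -0.088]
 [26.817  0.376 -0.035 -0.023]
 [26.842  0.376 -0.035 -0.015]
 [26.867  0.376 -0.034 -0.079]
 [26.892  0.376 -0.031 -0.007]
 [26.917  0.376 -0.028 -0.029]
 [26.942  0.377 -0.025 -0.004]
 [26.967  0.377 -0.022  0.032]
 [26.992  0.377 -0.02   0.002]
 [27.017  0.377 -0.017  0.015]]
```

Run:
```python
from h import *
np.set_printoptions(precision=3,suppress=True)
q=np.array(robot.current_qpos(),float); base=[]
for i in range(14):
    q[5]+=.05; robot.move_j(q); a=[]
    for _ in range(8): a.append((robot.current_joint_efforts()[5],robot.current_ft_torque()[2])); robot.sleep(.02)
    a=np.array(a); print(round(robot.current_t(),2),"q %.3f"%robot.current_qpos()[5],"ret",a[0],"ft03 %.3f"%a[:3,1].mean(),"late",a[4:].mean(0))
    base.append(a[0,0])
    if a[0,0]>np.median(base[:3])+.1 or a[4:,0].mean()>.08: break
```

```text
27.43 q 0.426 ret [ 0.152 -0.048] ft03 -0.007 late [-0.007 -0.025]
27.81 q 0.476 ret [ 0.154 -0.029] ft03 -0.029 late [-0.004  0.014]
28.19 q 0.526 ret [ 0.154 -0.028] ft03 -0.018 late [-0.004 -0.008]
28.57 q 0.576 ret [0.154 0.006] ft03 -0.004 late [-0.004  0.006]
28.96 q 0.626 ret [0.154 0.005] ft03 -0.017 late [-0.004  0.006]
29.34 q 0.676 ret [ 0.153 -0.064] ft03 -0.030 late [-0.005 -0.01 ]
29.73 q 0.726 ret [0.153 0.006] ft03 -0.014 late [-0.005  0.004]
30.11 q 0.776 ret [ 0.152 -0.065] ft03 -0.045 late [-0.006 -0.002]
30.49 q 0.826 ret [ 0.165 -0.053] ft03 -0.032 late [0.008 0.006]
30.88 q 0.876 ret [0.232 0.069] ft03 0.049 late [0.073 0.106]
31.26 q 0.925 ret [0.241 0.09 ] ft03 0.106 late [0.106 0.088]
```

Run:
```python
from h import *
np.set_printoptions(precision=3,suppress=True)
def ser(n,dt):
    for _ in range(n):
        f=[];e=[]
        for _ in range(10): f.append(robot.current_ft_torque()[2]); e.append(robot.current_joint_efforts()[5]); robot.sleep(dt/10)
        print("%.2f q%.4f e%.3f..%.3f ft%.3f"%(robot.current_t(),robot.current_qpos()[5],e[0],e[-1],np.mean(f)))
q=np.array(robot.current_qpos(),float); ser(2,.2)
q[5]+=.04; robot.move_j(q); ser(5,.2)
```

```text
31.43 q0.9248 e0.098..0.097 ft0.105
31.59 q0.9248 e0.097..0.097 ft0.103
32.01 q0.9636 e0.274..0.163 ft0.182
32.17 q0.9642 e0.165..0.188 ft0.198
32.34 q0.9644 e0.189..0.201 ft0.212
32.51 q0.9644 e0.201..0.202 ft0.212
32.67 q0.9644 e0.202..0.202 ft0.215
```

Static readings relax through stick friction, so I use tiny steps, where the torque rises to the breakaway level (friction 0.15 + bite), and watch for the plateau/slope.

```bash
cat > tiny.py <<'E'
from h import *
import sys
n,dq,lim=int(sys.argv[1]),float(sys.argv[2]),float(sys.argv[3])
q=np.array(robot.current_qpos(),float)
for i in range(n):
    q[5]+=dq; robot.move_j(q); r=robot.current_joint_efforts()[5]; t1=robot.current_t(); robot.sleep(.06); f=[]
    for _ in range(8): f.append(robot.current_ft_torque()[2]); robot.sleep(.01)
    e=robot.current_joint_efforts()[5]
    print("%.2f q%.4f cmd%.4f ret%.3f e%.3f ft%.3f"%(t1,robot.current_qpos()[5],q[5],r,e,np.mean(f)))
    if e>lim or np.mean(f)>lim+.03: break
E
python3 tiny.py 12 .003 .37
```

```text
32.92 q0.9673 cmd0.9674 ret0.267 e0.260 ft0.264
33.30 q0.9705 cmd0.9704 ret0.270 e0.263 ft0.240
33.67 q0.9735 cmd0.9734 ret0.273 e0.266 ft0.270
34.05 q0.9765 cmd0.9764 ret0.276 e0.269 ft0.290
34.42 q0.9795 cmd0.9794 ret0.280 e0.273 ft0.261
34.80 q0.9825 cmd0.9824 ret0.283 e0.276 ft0.292
35.17 q0.9854 cmd0.9854 ret0.286 e0.278 ft0.282
35.55 q0.9885 cmd0.9884 ret0.289 e0.283 ft0.285
35.92 q0.9915 cmd0.9914 ret0.293 e0.286 ft0.292
36.30 q0.9944 cmd0.9944 ret0.296 e0.290 ft0.300
36.67 q0.9974 cmd0.9974 ret0.300 e0.293 ft0.273
37.05 q1.0004 cmd1.0004 ret0.303 e0.296 ft0.300
```

Clear plateau: breakaway torque 0.26→0.30, slope ≈1.09 Nm/rad; bite ≈0.146 so far. Continue to ≈0.41 (0.15 + 0.26).

```bash
python3 tiny.py 12 .006 .385; echo; python3 tiny.py 8 .004 .404
```

```text
37.42 q1.0064 cmd1.0064 ret0.312 e0.291 ft0.291
37.80 q1.0124 cmd1.0124 ret0.320 e0.298 ft0.301
38.17 q1.0184 cmd1.0184 ret0.327 e0.305 ft0.301
38.55 q1.0244 cmd1.0244 ret0.334 e0.313 ft0.310
38.92 q1.0304 cmd1.0304 ret0.340 e0.318 ft0.314
39.30 q1.0364 cmd1.0364 ret0.347 e0.325 ft0.332
39.67 q1.0425 cmd1.0424 ret0.352 e0.334 ft0.339
40.05 q1.0485 cmd1.0484 ret0.357 e0.344 ft0.346
40.42 q1.0545 cmd1.0544 ret0.364 e0.350 ft0.357
40.80 q1.0605 cmd1.0604 ret0.370 e0.357 ft0.351
41.17 q1.0664 cmd1.0664 ret0.376 e0.363 ft0.375
41.55 q1.0725 cmd1.0724 ret0.382 e0.369 ft0.360

41.92 q1.0764 cmd1.0765 ret0.384 e0.370 ft0.371
42.30 q1.0804 cmd1.0805 ret0.389 e0.378 ft0.383
42.67 q1.0846 cmd1.0845 ret0.394 e0.385 ft0.388
43.05 q1.0886 cmd1.0885 ret0.398 e0.389 ft0.394
43.42 q1.0926 cmd1.0925 ret0.403 e0.395 ft0.383
43.80 q1.0966 cmd1.0965 ret0.407 e0.398 ft0.397
44.17 q1.1007 cmd1.1005 ret0.413 e0.404 ft0.385
44.55 q1.1046 cmd1.1045 ret0.416 e0.407 ft0.409
```

Run:
```python
from h import *
robot.move_gripper(.45); p=robot.current_tcp_pos(); robot.move_linear(p+[0,0,110],speed=100)
robot.move_ptp(railp(51,200,-10),[np.pi,0,YR]); robot.sleep(.2); st()
d=snap("wrist","we"); cv2.imwrite("pics/c5.png",cv2.resize(d["img"][60:230,170:400],None,fx=3.4,fy=3.4,interpolation=0))
```

```text
t 49.15 tcp [556.17  62.5  200.01] F [ 0.59  0.05 -0.28] M [-0.04  0.01  0.02] w 0.44661219711138345 0.0
```

View pics/c5.png

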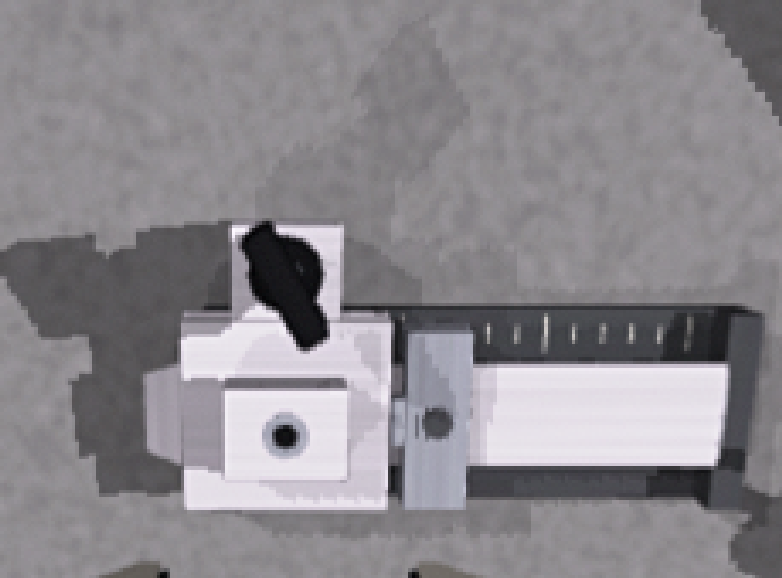

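Knob turned ~60°, carriage on the rail, but its bore (285,436) looks about 1 mm further from the stop; measure that sub-pixel.

Run:
```python
from h import *
def cen(g,u,v,r,th):
    y,x=np.mgrid[v-r:v+r+1,u-r:u+r+1]; w=np.clip(th-g[v-r:v+r+1,u-r:u+r+1],0,None); return np.array([(w*x).sum(),(w*y).sum()])/w.sum()
for n,dy in(("wh",0),("we",-1)):
    d=load(n); g=cv2.cvtColor(d["img"],cv2.COLOR_BGR2GRAY).astype(float)
    b=cen(g,254,189+dy,4,120); s=cen(g,298,185+dy,4,90)
    B=onz(d,b,52); S=onz(d,s,32.5); print(n,b,s,B,S,"ds",(B-S)@U)
    row=g[182+dy,275:300]; print(row.astype(int))
```

```text
wh [254.08 189.67] [298.06 184.97] [566.6   61.97  52.  ] [569.36 111.86  32.5 ] ds 49.973618874287816
[180 178 179 179 179 180 177 181 196 196 167 153 159 163 126 157 162 142
 156 154  76  79  61  63  65]
we [253.28 187.81] [297.89 183.31] [565.88  61.15  52.  ] [568.84 111.84  32.5 ] ds 50.77362103079629
[187 185 187 186 186 185 185 191 201 145 116 163 169 172 140 168 171 152
 165 151  61  53  58  64  65]
```

```bash
python3 -c "
from bench import robot
print(robot.hand_in(), robot.current_t())"
```

```text
the job is handed in; nothing more can be done
the job is handed in; nothing more can be done
```

The job is handed in. The carriage is threaded on the rail about 0.8 mm from the stop face (limit 2.5 mm), and the clamp is snug at an estimated 0.26 Nm above free turning, taking the stated 0.15 Nm as the free-turning torque. The arm is clear, with about 49 s of the 72 s used; the verdict is not shown to me.

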